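Set out the counter display of a grocery shop

ROBOT

A 6-joint arm with a two-finger parallel gripper is mounted at the origin on the work surface. World frame = base frame: x ahead of the robot, y to its left, z up, the work surface at z = 0. Lengths are in mm, angles in degrees, forces in N, time in s.
With the tool pointing down it reaches from about 300 to 850 mm from the base axis. Payload 4.2 kg.
Tool frame: the origin (TCP) lies at the very end of the fingers, on their centre line; the grasp point (between the pads) lies 19 mm behind it; z points along the fingers, y is the line along which they close (so a half turn about z gives the same grasp; the last joint's range is limited). The gripper opens to 91 mm and grips with 3 to 60 N. Pads are 32 mm wide; open, the fingers measure 118 mm over their backs; the gripper's body (76 mm by 178 mm) begins 60 mm behind the grasp point.
Start: joints at [69.557, 18.312, 89.639, -0, 72.044, -1.146], TCP at [190.022, 542.711, 213.976] pointing down, gripper open.
Joint ranges: [-177.97, 177.97], [-48.28, 115.42], [12.27, 149.76], [-77.06, 257.06], [2.81, 150.46], [-146.56, 146.56]. Speed limits (degrees/s): [147.25, 147.25, 180, 180, 180, 180].

INTERFACE

Orientations are given as [roll, pitch, yaw] about the fixed x, y, z axes, in that order (R = Rz(yaw) Ry(pitch) Rx(roll)).
In Python, from workcell import * gives the robot as it stands.
- The arm moves only by the tool move_arm, never from a script. Its argument "motion" is a list of rows, each a list of 3 entries, a list of its own where there are three numbers: the finger opening in mm, from 0 to 91.2, then the shift along the world's x, y, z in units of 25 mm (1.0 is 25 mm), then the turn, a rotation vector about the world's x, y, z in units of 4 degrees (1.0 is 4 degrees). In form: [[grip, [x, y, z], [ax, ay, az]], ...]. A call has 1 to 20 rows; each row shifts and turns the commanded pose from where the row before left it; what a row does not reach is not made up. A row lasts 1/12 s, in which the tool goes at most 41.7 mm and 7.16 degrees, less where a joint would pass 70% of its speed; a pose out of reach is approached as far as the arm can. A call with a number of a shift or a turn outside -1 to 1 is refused whole. A call with a gripper value outside its range is refused whole. The fingers move at their own pace and stop on an object; "grip_force" is the grip in N (left out, the last holds). Time passes only in rows, so rows that do not move let the fingers close. It gives the time, the measured TCP pose, the force, the opening and the grip force at its end, in the units of the state.
- state(): the state, without advancing time (a new reading comes with each control period).
- grab_frame(name): name is "scene" or "top"; returns the picture (400x640x3 uint8, blue, green, red); there is no depth.
- camera_info(name): a dict with "fx", "fy", "cx", "cy" (pixels), "rvec" (rotation vector, rad) and "tvec" (3), from world to camera coordinates, as OpenCV has them. Camera axes: x right, y down, z forward; pixel columns grow to the right and rows downward; lengths in mm; the calibration is good to about 2 mm. A picture is of the moment at which its call begins. camera_info takes no time and is no camera call.
- job_done(): hands the job in; it is judged then, once.
The state is a dict: "time_s": time; "qpos": joint angles; "qvel": joint speeds; "effort": joint torques, N m; "ee_pos": TCP position; "ee_rot": TCP orientation; "force": force on the tool from outside, world axes, zero at the start; "torque": the same for the moment, N m; "gripper_width": finger opening in mm; "gripper_force": force on a finger pad.
Only numpy, scipy, OpenCV 4.12 (cv2) and the standard library are available. Lean on these libraries where they do the work, as an engineer would, in place of code of your own. Each camera call takes 0.05 s, during which the arm holds its last target. There are 200 camera calls.

TASK

Set out the counter display: stand the red tin in the red tray, the yellow tin in the yellow tray, the blue soap carton in the blue tray and the large green tea carton in the green tray, then stack the small green tea box squarely in the middle of the top of the large tea carton. Everything must end upright and flat, down inside its own tray or on the carton; do not let any of the goods topple on the way, and leave the honey jar where it stands.

Things in the scene. Friction and masses are not known exactly. Their poses are not given: they have to be found in the camera images.
- red_tin_center (a point): Red spice tin: upright closed cylinder, 52 mm diameter, 78 mm high, white paper band, lid of the same colour; stands on the counter. This point is its centre, 39 mm above its underside; z is up along its axis.
- yellow_tin_center (a point): Yellow spice tin: upright closed cylinder, 52 mm diameter, 78 mm high, white paper band, lid of the same colour; stands on the counter. This point is its centre, 39 mm above its underside; z is up along its axis.
- soap_carton_center (a point): Blue soap carton with a white band, rigid, 44 mm along its x, 70 mm along its y, 55 mm high (z up). This point is its centre, 27.5 mm above its underside. Upright on the counter at the start, turned by up to 0.5 rad about the vertical from the world axes; grip it across x.
- tea_carton_center (a point): Large green tea carton with a white band, rigid, 50 mm along its x, 70 mm along its y, 80 mm high (z up). This point is its centre, 40 mm above its underside. Upright on the counter at the start, turned by up to 0.5 rad about the vertical from the world axes; grip it across x.
- small_tea_box_center (a point): Small green tea box with a white band, rigid, 42 mm along its x, 56 mm along its y, 34 mm high (z up). This point is its centre, 17 mm above its underside. Upright on the counter at the start, turned by up to 0.5 rad about the vertical from the world axes; grip it across x.
- red_tray: Red round display tray fixed to the counter: inside diameter 70 mm, outside 78 mm, floor 4 mm above the counter, rim 10 mm above the counter. Origin: centre of its underside, on the counter; z up.
- yellow_tray: Yellow round display tray fixed to the counter: inside diameter 70 mm, outside 78 mm, floor 4 mm above the counter, rim 10 mm above the counter. Origin: centre of its underside, on the counter; z up.
- blue_tray: Blue rectangular display tray fixed to the counter: inside 62 mm along its x and 88 mm along its y, walls 4 mm thick, floor 4 mm above the counter, rim 10 mm above the counter. Origin: centre of its underside, on the counter; z up. Turned by up to 0.3 rad from the world axes, so that the long sides of tray and carton can be brought parallel.
- green_tray: Green rectangular display tray fixed to the counter: inside 68 mm along its x and 88 mm along its y, walls 4 mm thick, floor 4 mm above the counter, rim 10 mm above the counter. Origin: centre of its underside, on the counter; z up. Turned by up to 0.3 rad from the world axes, so that the long sides of tray and carton can be brought parallel.
- honey_jar_center (a point): Amber glass honey jar with a white cap, loose, 60 mm diameter, 88 mm high, standing in the row of trays; not to be moved. This point is its centre, 44 mm above the counter. (A loose roll of brown tape, 88 mm across and 24 mm high, also lies in the row of goods nearest the robot and is of no concern. Within the two rows nothing is taller than this jar at the start.)
Mind the look-alikes: they are no part of the job. What is shaped like the part that bears small_tea_box_center but pink is not meant.

How it is judged (in metres and radians):
At the end, for the whole second after the job is handed in: Tins, soap carton and large tea carton at rest, flat on the floor of their own colour's tray (centres within 15 mm, height 5 mm, tilt 0.1 rad); the small tea box flat on the large tea carton (centres within 14 mm, height 5 mm, tilt 0.1 rad); the honey jar upright (horizontal distance between red_tin_center and red_tray below 0.015 m and height (world z) of red_tin_center between 0.038 and 0.048 m and angle between each of red_tin_center, yellow_tin_center, soap_carton_center, tea_carton_center, small_tea_box_center, honey_jar_center's own z axis and vertical below 0.1 rad and linear speed of each of red_tin, yellow_tin, soap_carton, tea_carton, small_tea_box below 0.02 m/s and angular speed of each of red_tin, yellow_tin, soap_carton, tea_carton, small_tea_box below 0.2 rad/s and horizontal distance between yellow_tin_center and yellow_tray below 0.015 m and height (world z) of yellow_tin_center between 0.038 and 0.048 m and horizontal distance between soap_carton_center and blue_tray below 0.015 m and height (world z) of soap_carton_center between 0.0265 and 0.0365 m and horizontal distance between tea_carton_center and green_tray below 0.015 m and height (world z) of tea_carton_center between 0.039 and 0.049 m and horizontal distance between small_tea_box_center and tea_carton_center below 0.014 m and height (world z) of small_tea_box_center between 0.096 and 0.106 m); the robot touches nothing.
It fails at once if one of the goods is toppled (leans more than 0.8 rad) (angle between any of red_tin_center, yellow_tin_center, soap_carton_center, tea_carton_center, small_tea_box_center's own z axis and vertical above 0.8 rad).
It fails at once if the honey jar is shifted by more than 25 mm or tipped (distance of honey_jar_center from where it was at the start of the episode above 0.025 m or angle between honey_jar_center's own z axis and vertical above 0.4 rad).
It also fails if it takes over 131 s, if anything falls off the work surface, if the arm or the gripper's body presses on something with over 40 N, if the wrist force passes 120 N, or if a joint passes its speed limit or range.

## Working session

There is one attempt and no reset: what is moved stays moved. The work goes in short steps, Python scripts to look and compute and a tool call to move; the robot and the scene stay as the last step left them, time stands still between calls to the robot, and variables do not carry over. Pictures are saved under pics/ and viewed, at most 14 in all, crops included, and the job is handed in when it is done.

Besides the shell and the picture viewer there is one more tool, called after "Request:" in YAML: its name, and indented under it one key for each argument. move_arm: Moves the arm, as the interface text tells. Shifts and turns lie within -1 to 1; 1 stands for 25 mm of shift or 4 degrees of turn. Its arguments: {"type":"object","properties":{"motion":{"type":"array","items":{"type":"array"}},"grip_force":{"type":"number"}},"required":["motion"]}

```bash
mkdir -p pics; ls; python3 - <<'E'
from workcell import *
import cv2
for n in("scene","top"):
    cv2.imwrite(f"pics/{n}0.png",grab_frame(n)); print(camera_info(n))
print(state())
E
```

```text
pics
{'fx': 413.56173324983365, 'fy': 413.56173324983365, 'cx': 314.00122006606443, 'cy': 191.63421846491002, 'rvec': array([ 1.80345555,  1.82875651, -0.68117021]), 'tvec': array([  -3.41270544, -324.6279189 , 1413.36589848])}
{'fx': 373.36296002397484, 'fy': 373.36296002397484, 'cx': 318.31864940080675, 'cy': 200.05825896539892, 'rvec': array([ 2.1904363 , -2.14649666,  0.0850115 ]), 'tvec': array([ 16.8204682 , 482.87782875, 935.76575042])}
{'time_s': 0.1, 'qpos': array([ 6.95592114e+01,  1.83506257e+01,  8.96975678e+01, -8.04852458e-04,
        7.20424278e+01, -1.14404030e+00]), 'qvel': array([-0.04267634, -0.1960464 , -0.10819091, -0.01965454,  0.01102094,
        0.02209009]), 'effort': array([-4.19064654e-04, -4.13333166e+01, -2.32508147e+01,  7.28285196e-02,
        4.21447784e-02, -5.26555414e-05]), 'ee_pos': array([189.85257754, 542.30383379, 213.19031648]), 'ee_rot': array([-1.79909381e+02, -1.04424240e-03,  1.60703500e+02]), 'force': array([-1.0887065 , -0.04650641,  0.42528846]), 'torque': array([ 0.03438776, -0.00152555, -0.01224943]), 'gripper_force': 0.0, 'gripper_width': 91.25841965998872}
```

View pics/top0.png

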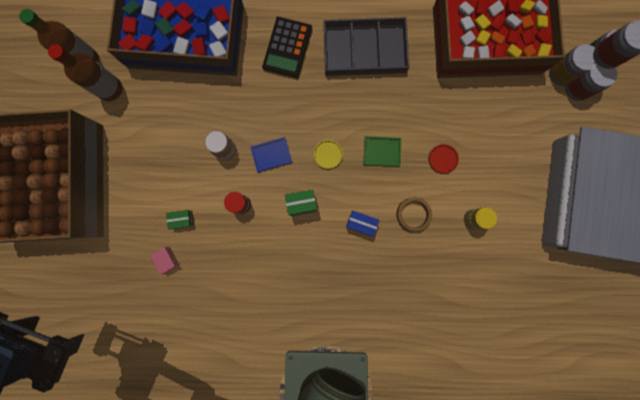

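View pics/scene0.png

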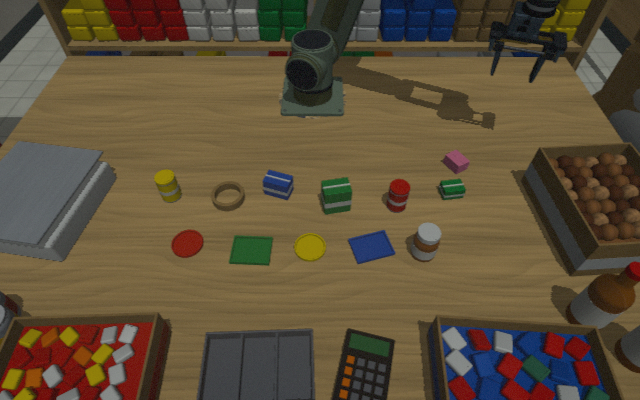

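The top picture shows the goods row: small tea (179,220), red tin (236,203), tea (301,203), soap (363,224) and yellow tin (485,218). The trays are blue (271,155), yellow (328,155), green (382,152) and red (443,159), with the jar at (217,143). I'll fit silhouettes of the known shapes in both views.

```bash
cat > fit.py <<'E'
from workcell import *
import cv2, numpy as np
from scipy.optimize import minimize
HSV={'r':[(0,8),(172,180)],'y':[(22,34)],'b':[(105,128)],'g':[(45,85)]}
# name: colour, dims (x,y,h) or (d,h), z base
M={'red_tin':('r',(52,78),0),'yellow_tin':('y',(52,78),0),'soap':('b',(44,70,55),0),'tea':('g',(50,70,80),0),'small':('g',(42,56,34),0),
'red_tray':('r',(78,10),0),'yellow_tray':('y',(78,10),0),'blue_tray':('b',(70,96,10),0),'green_tray':('g',(76,96,10),0)}
P0={'red_tin':(236,203),'yellow_tin':(485,218),'soap':(363,224),'tea':(301,203),'small':(179,220),'red_tray':(443,159),'yellow_tray':(328,155),'blue_tray':(271,155),'green_tray':(382,152)}
C={n:camera_info(n) for n in('top','scene')}
def K(c): return np.array([[c['fx'],0,c['cx']],[0,c['fy'],c['cy']],[0,0,1]])
def proj(n,p):
    c=C[n]; return cv2.projectPoints(np.float64(p).reshape(-1,3),c['rvec'],c['tvec'],K(c),None)[0].reshape(-1,2)
def ray(n,px,z):
    c=C[n];R=cv2.Rodrigues(c['rvec'])[0];o=-R.T@c['tvec'];d=R.T@np.linalg.inv(K(c))@[*px,1]
    return (o+d*(z-o[2])/d[2])[:2]
def pts(dims,z,x,y,a):
    if len(dims)==2:
        t=np.linspace(0,2*np.pi,40);b=np.c_[np.cos(t),np.sin(t)]*dims[0]/2
    else: b=np.array([[1,1],[1,-1],[-1,-1],[-1,1]])*np.array(dims[:2])/2
    R=np.array([[np.cos(a),-np.sin(a)],[np.sin(a),np.cos(a)]]);b=b@R.T+[x,y]
    return np.r_[np.c_[b,np.full(len(b),z)],np.c_[b,np.full(len(b),z+dims[-1])]]
S=6
def fit(name,ims,p0=None,z=None,cams=('top','scene')):
    col,dims,zb=M[name];zb=zb if z is None else z
    p0=ray('top',P0[name],zb+dims[-1]*.8) if p0 is None else p0
    tg={}
    for n in cams:
        im=ims[n];c=proj(n,[[*p0,zb+dims[-1]/2]])[0];h=30
        u,v=(c-h).astype(int);u,v=max(u,0),max(v,0)
        roi=cv2.resize(im[v:v+2*h,u:u+2*h],None,fx=S,fy=S,interpolation=cv2.INTER_CUBIC)
        hsv=cv2.cvtColor(roi,cv2.COLOR_BGR2HSV);m=0
        for lo,hi in HSV[col]: m=m|cv2.inRange(hsv,(lo,120,40),(hi,255,255))
        pr=np.zeros_like(m);cv2.fillConvexPoly(pr,cv2.convexHull(np.int32((proj(n,pts(dims,zb,*p0,0))-[u,v]+.5)*S)),255)
        m&=cv2.dilate(pr,np.ones((9*S,9*S)))
        m=cv2.morphologyEx(m,cv2.MORPH_OPEN,np.ones((5,5)))
        h_=cv2.convexHull(cv2.findNonZero(m));t=np.zeros_like(m);cv2.fillConvexPoly(t,h_,1);tg[n]=(t,u,v)
    def cost(q,each=False):
        o=[]
        for n,(t,u,v) in tg.items():
            P=(proj(n,pts(dims,zb,p0[0]+q[0],p0[1]+q[1],q[2]/30))-[u,v]+.5)*S-.5
            g=np.zeros_like(t);cv2.fillConvexPoly(g,cv2.convexHull(np.int32(np.round(P*16))),1,shift=4)
            o.append(1-(t&g).sum()/(t|g).sum())
        return o if each else sum(o)
    best=min((minimize(cost,[0,0,a],method='Nelder-Mead',options=dict(initial_simplex=[[0,0,a],[8,0,a],[0,8,a],[4,4,a+6]])) for a in ((-9,0,9) if len(dims)==3 else (0,))),key=lambda r:r.fun)
    q=best.x;return np.r_[p0[0]+q[0],p0[1]+q[1],np.degrees(q[2]/30)],cost(q,True)
def grab(): return {n:grab_frame(n) for n in C}
E
python3 - <<'E'
from fit import *
ims={n:cv2.imread(f"pics/{n}0.png") for n in C}
for k in M:
    p,c=fit(k,ims);print(k,p.round(1),np.round(c,3))
    for n in C:
        a=fit(k,ims,cams=(n,))[0]; print('    ',n,a.round(1))
print('jar',ray('top',(216,138),88),ray('scene',(428,231),88))
E
```

```text
red_tin [469.3 229.5   3.1] [0.18  0.083]
     top [469.4 229.7   0.6]
     scene [467.6 229.9   2.4]
yellow_tin [ 442.6 -379.2    3. ] [0.104 0.057]
     top [ 443.  -376.3    6. ]
     scene [ 441.6 -379.6    4. ]
soap [424.5 -85.7 -14.8] [0.124 0.153]
     top [425.1 -84.1 -15.4]
     scene [425.1 -86.6 -12.4]
tea [472.6  69.1   7.3] [0.149 0.082]
     top [472.8  69.8  15.2]
     scene [472.5  68.    5.3]
small [426.5 383.9   4.3] [0.235 0.145]
     top [426.4 383.6   4.1]
     scene [426.9 383.6   3.9]
red_tray [ 600.9 -300.4   -1.5] [0.052 0.062]
     top [ 600.6 -299.6    6.5]
     scene [ 599.9 -301.7   -1.6]
yellow_tray [607.4   4.3   5.1] [0.024 0.054]
     top [607.    4.9   5.9]
     scene [608.1   2.4   6.2]
blue_tray [604.  153.6  17.7] [0.185 0.065]
     top [600.5 154.5  20. ]
     scene [604.2 153.4  15.8]
green_tray [ 617.8 -139.8   -2.3] [0.076 0.025]
     top [ 618.3 -137.4   -2.7]
     scene [ 617.8 -140.2   -2.4]
jar [623.14378294 277.82363919] [616.51888587 274.09194573]
```

```bash
cat >> fit.py <<'E'
def overlay(fn,ims,poses,n,box,s):
    u,v,w,h=box;o=cv2.resize(ims[n][v:v+h,u:u+w],None,fx=s,fy=s,interpolation=cv2.INTER_CUBIC)
    for k,(x,y,a,z) in poses.items():
        d=M[k][1];P=np.int32(((proj(n,pts(d,z,x,y,np.radians(a)))-[u,v]+.5)*s-.5)*8);m=len(P)//2
        for r in(P[:m],P[m:]): cv2.polylines(o,[r],True,(255,0,255),1,cv2.LINE_AA,3)
    cv2.imwrite(fn,o)
E
python3 - <<'E'
from fit import *
ims={n:cv2.imread(f"pics/{n}0.png") for n in C}
po={k:(*fit(k,ims)[0],0) for k in M}
overlay('a.png',ims,po,'top',(155,130,200,110),4);overlay('b.png',ims,po,'scene',(220,160,260,110),3)
a,b=cv2.imread('a.png'),cv2.imread('b.png');overlay('pics/o1.png',ims,po,'top',(155,130,200,110),4);overlay('pics/o2.png',ims,po,'scene',(220,160,260,110),3)
E
```

```text
(no output)
```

View pics/o1.png

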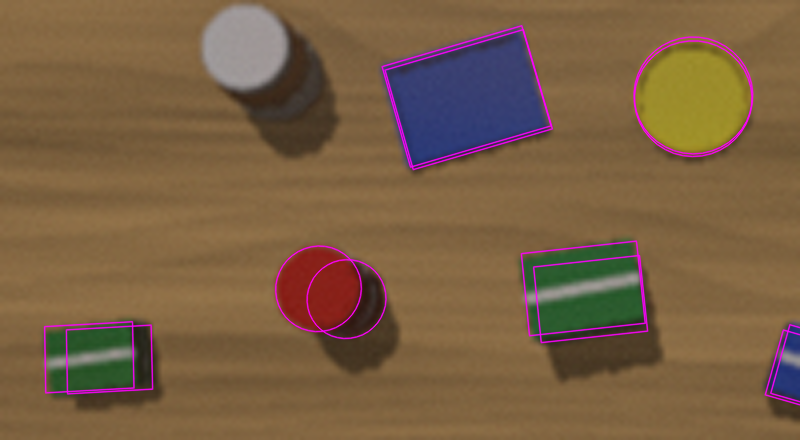

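View pics/o2.png

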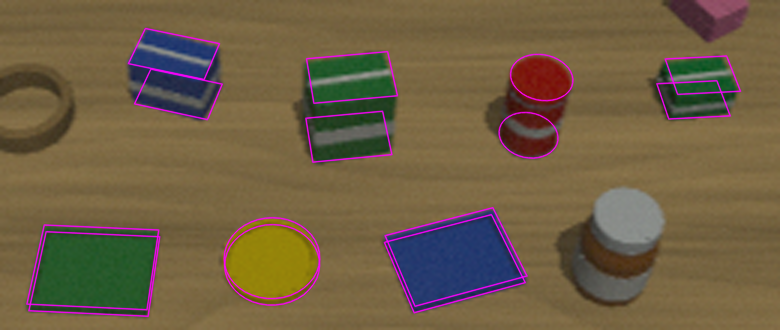

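The overlays match every outline: the tins and cartons, and the blue, yellow and green trays. Red tin first.

Request:
move_arm:
  motion:
    - [91,[0.62,-0.695,0],[0,0,-0.98]]
    - [91,[0.62,-0.695,0],[0,0,-0.98]]
    - [91,[0.62,-0.695,0],[0,0,-0.98]]
    - [91,[0.62,-0.695,0],[0,0,-0.98]]
    - [91,[0.62,-0.695,0],[0,0,-0.98]]
    - [91,[0.62,-0.695,0],[0,0,-0.98]]
    - [91,[0.62,-0.695,0],[0,0,-0.98]]
    - [91,[0.62,-0.695,0],[0,0,-0.98]]
    - [91,[0.62,-0.695,0],[0,0,-0.98]]
    - [91,[0.62,-0.695,0],[0,0,-0.98]]
    - [91,[0.62,-0.695,0],[0,0,-0.98]]
    - [91,[0.62,-0.695,0],[0,0,-0.98]]
    - [91,[0.62,-0.695,0],[0,0,-0.98]]
    - [91,[0.62,-0.695,0],[0,0,-0.98]]
    - [91,[0.62,-0.695,0],[0,0,-0.98]]
    - [91,[0.62,-0.695,0],[0,0,-0.98]]
    - [91,[0.62,-0.695,0],[0,0,-0.98]]
    - [91,[0.62,-0.695,0],[0,0,-0.98]]
    - [91,[0,0,0],[0,0,0]]
    - [91,[0,0,0],[0,0,0]]
  grip_force: 20

```text
time_s: 1.77
ee_pos: [469.2, 229.3, 213.5]
ee_rot: [-179.9, 0.0, 90.1]
force: [-0.1, -0.6, 0.1]
gripper_width: 91.2
gripper_force: 0.0
```

Request:
move_arm:
  motion:
    - [91,[0,0,-0.95],[0,0,0]]
    - [91,[0,0,-0.95],[0,0,0]]
    - [91,[0,0,-0.95],[0,0,0]]
    - [91,[0,0,-0.95],[0,0,0]]
    - [91,[0,0,-0.95],[0,0,0]]
    - [91,[0,0,-0.95],[0,0,0]]
    - [91,[0,0,-0.95],[0,0,0]]
    - [91,[0,0,-0.95],[0,0,0]]
    - [91,[0,0,0],[0,0,0]]
    - [91,[0,0,0],[0,0,0]]
    - [40,[0,0,0],[0,0,0]]
    - [40,[0,0,0],[0,0,0]]
    - [40,[0,0,0],[0,0,0]]
    - [40,[0,0,0],[0,0,0]]
    - [40,[0,0,0],[0,0,0]]
    - [40,[0,0,0],[0,0,0]]
    - [40,[0,0,0],[0,0,0]]
    - [40,[0,0,0],[0,0,0]]

```text
time_s: 3.27
ee_pos: [469.8, 230.2, 24.5]
ee_rot: [179.9, -0.0, 90.1]
force: [0.6, -0.3, 2.8]
gripper_width: 51.6
gripper_force: 20.0
```

Request:
move_arm:
  motion:
    - [40,[0,0,0.5],[0,0,0]]
    - [40,[0,0,1],[0,0,0]]
    - [40,[0,0,1],[0,0,0]]
    - [40,[0,0,1],[0,0,0]]
    - [40,[0,0,1],[0,0,0]]
    - [40,[0.22,-0.883,0],[0,0,0]]
    - [40,[0.22,-0.883,0],[0,0,0]]
    - [40,[0.22,-0.883,0],[0,0,0]]
    - [40,[0.22,-0.883,0],[0,0,0]]
    - [40,[0.22,-0.883,0],[0,0,0]]
    - [40,[0.22,-0.883,0],[0,0,0]]
    - [40,[0.22,-0.883,0],[0,0,0]]
    - [40,[0.22,-0.883,0],[0,0,0]]
    - [40,[0.22,-0.883,0],[0,0,0]]
    - [40,[0.22,-0.883,0],[0,0,0]]
    - [40,[0.22,-0.883,0],[0,0,0]]
    - [40,[0.22,-0.883,0],[0,0,0]]

```text
time_s: 4.68
ee_pos: [534.2, -36.0, 135.7]
ee_rot: [-179.9, -0.0, 90.1]
force: [0.5, -0.1, -1.0]
gripper_width: 51.9
gripper_force: 20.0
```

Request:
move_arm:
  motion:
    - [40,[0.22,-0.883,0],[0,0,0]]
    - [40,[0.22,-0.883,0],[0,0,0]]
    - [40,[0.22,-0.883,0],[0,0,0]]
    - [40,[0.22,-0.883,0],[0,0,0]]
    - [40,[0.22,-0.883,0],[0,0,0]]
    - [40,[0.22,-0.883,0],[0,0,0]]
    - [40,[0.22,-0.883,0],[0,0,0]]
    - [40,[0.22,-0.883,0],[0,0,0]]
    - [40,[0.22,-0.883,0],[0,0,0]]
    - [40,[0.22,-0.883,0],[0,0,0]]
    - [40,[0.22,-0.883,0],[0,0,0]]
    - [40,[0.22,-0.883,0],[0,0,0]]
    - [40,[0,0,0],[0,0,0]]
    - [40,[0,0,0],[0,0,0]]
    - [40,[0,0,0],[0,0,0]]

```text
time_s: 5.93
ee_pos: [600.2, -299.1, 135.5]
ee_rot: [-179.9, -0.1, 90.1]
force: [-0.5, 0.5, -1.7]
gripper_width: 51.9
gripper_force: 20.0
```

Request:
move_arm:
  motion:
    - [40,[0,-0.04,-0.9],[0,0,0]]
    - [40,[0,0,-0.9],[0,0,0]]
    - [40,[0,0,-0.9],[0,0,0]]
    - [40,[0,0,-0.8],[0,0,0]]
    - [40,[0,0,-0.4],[0,0,0]]
    - [40,[0,0,-0.2],[0,0,0]]
    - [40,[0,0,-0.12],[0,0,0]]
    - [40,[0,0,0],[0,0,0]]
    - [40,[0,0,0],[0,0,0]]

```text
time_s: 6.68
ee_pos: [601.8, -301.0, 32.2]
ee_rot: [179.9, 0.1, 90.2]
force: [0.2, 1.0, -2.5]
gripper_width: 51.2
gripper_force: 20.0
```

Request:
move_arm:
  motion:
    - [40,[0,0,-0.08],[0,0,0]]
    - [40,[0,0,0],[0,0,0]]
    - [40,[0,0,0],[0,0,0]]
    - [58,[0,0,0],[0,0,0]]
    - [70,[0,0,0],[0,0,0]]
    - [91,[0,0,0],[0,0,0]]
    - [91,[0,0,0],[0,0,0]]
    - [91,[0,0,0],[0,0,0]]
    - [91,[0,0,0],[0,0,0]]
    - [91,[0,0,0.6],[0,0,0]]
    - [91,[0,0,1],[0,0,0]]
    - [91,[0,0,1],[0,0,0]]
    - [91,[0,0,1],[0,0,0]]
    - [91,[0,0,0.6],[0,0,0]]
    - [91,[0,0,0],[0,0,0]]

```text
time_s: 7.93
ee_pos: [603.1, -301.9, 138.3]
ee_rot: [179.6, 0.2, 90.1]
force: [0.2, -0.1, 0.1]
gripper_width: 91.0
gripper_force: 0.0
```

Request:
move_arm:
  motion:
    - [91,[-0.8,-0.38,0],[0,0,0]]
    - [91,[-0.8,-0.38,0],[0,0,0]]
    - [91,[-0.8,-0.38,0],[0,0,0]]
    - [91,[-0.8,-0.38,0],[0,0,0]]
    - [91,[-0.8,-0.38,0],[0,0,0]]
    - [91,[-0.8,-0.38,0],[0,0,0]]
    - [91,[-0.8,-0.38,0],[0,0,0]]
    - [91,[-0.8,-0.38,0],[0,0,0]]
    - [91,[0,0,0],[0,0,0]]
    - [91,[0,0,0],[0,0,0]]
    - [91,[0,0,0],[0,0,0]]

```text
time_s: 8.85
ee_pos: [441.3, -376.5, 133.3]
ee_rot: [-180.0, -0.0, 90.1]
force: [1.2, -0.3, 0.1]
gripper_width: 91.1
gripper_force: 0.0
```

```bash
python3 - <<'E'
from fit import *
ims=grab();print(state()['ee_pos'],state()['ee_rot'],state()['qpos'])
p,c=fit('red_tin',ims,p0=(600.7,-300.4),z=4);print(p,c)
p,c=fit('yellow_tin',ims,p0=(442.5,-379),cams=('scene',));print(p,c)
E
```

```text
[ 441.79602663 -376.3846271   133.5282959 ] [ 1.79994177e+02 -2.51123610e-02  9.01905618e+01] [-4.15775063e+01  2.22839464e+01  9.58273526e+01  2.56294342e-02
  6.19010883e+01 -4.17801407e+01]
[ 600.69570819 -299.47546477    4.27595941] [np.float64(0.3084075173095945), np.float64(0.30126451612903227)]
[ 441.13428302 -379.72306214   -2.53906434] [np.float64(0.058584710324387945)]
```

Request:
move_arm:
  motion:
    - [91,[0,-0.1,-0.88],[0,0,0]]
    - [91,[0,0,-0.88],[0,0,0]]
    - [91,[0,0,-0.88],[0,0,0]]
    - [91,[0,0,-0.88],[0,0,0]]
    - [91,[0,0,-0.86],[0,0,0]]
    - [91,[0,0,0],[0,0,0]]
    - [91,[0,0,0],[0,0,0]]
    - [40,[0,0,0],[0,0,0]]
    - [40,[0,0,0],[0,0,0]]
    - [40,[0,0,0],[0,0,0]]
    - [40,[0,0,0],[0,0,0]]
    - [40,[0,0,0],[0,0,0]]
    - [40,[0,0,0],[0,0,0]]
    - [40,[0,0,0],[0,0,0]]
    - [40,[0,0,0],[0,0,0]]

```text
time_s: 10.2
ee_pos: [442.0, -379.9, 25.2]
ee_rot: [179.9, 0.1, 90.1]
force: [3.0, 0.3, 2.8]
gripper_width: 51.4
gripper_force: 20.0
```

Request:
move_arm:
  motion:
    - [40,[0,0,0.5],[0,0,0]]
    - [40,[0,0,1],[0,0,0]]
    - [40,[0,0,1],[0,0,0]]
    - [40,[0,0,1],[0,0,0]]
    - [40,[0,0,1],[0,0,0]]
    - [40,[0.368,0.853,0],[0,0,0]]
    - [40,[0.368,0.853,0],[0,0,0]]
    - [40,[0.368,0.853,0],[0,0,0]]
    - [40,[0.368,0.853,0],[0,0,0]]
    - [40,[0.368,0.853,0],[0,0,0]]
    - [40,[0.368,0.853,0],[0,0,0]]
    - [40,[0.368,0.853,0],[0,0,0]]
    - [40,[0.368,0.853,0],[0,0,0]]
    - [40,[0.368,0.853,0],[0,0,0]]

```text
time_s: 11.37
ee_pos: [522.7, -186.1, 135.8]
ee_rot: [-179.8, -0.0, 90.1]
force: [0.0, -0.3, -2.5]
gripper_width: 52.0
gripper_force: 20.0
```

Request:
move_arm:
  motion:
    - [40,[0.368,0.853,0],[0,0,0]]
    - [40,[0.368,0.853,0],[0,0,0]]
    - [40,[0.368,0.853,0],[0,0,0]]
    - [40,[0.368,0.853,0],[0,0,0]]
    - [40,[0.368,0.853,0],[0,0,0]]
    - [40,[0.368,0.853,0],[0,0,0]]
    - [40,[0.368,0.853,0],[0,0,0]]
    - [40,[0.368,0.853,0],[0,0,0]]
    - [40,[0.368,0.853,0],[0,0,0]]
    - [40,[0,0,0],[0,0,0]]
    - [40,[0,0,0],[0,0,0]]
    - [40,[0,0,0],[0,0,0]]
    - [40,[0,0,0],[0,0,0]]

```text
time_s: 12.45
ee_pos: [605.7, 3.6, 136.4]
ee_rot: [-179.9, 0.0, 90.1]
force: [-1.0, 0.5, -3.2]
gripper_width: 52.0
gripper_force: 20.0
```

Request:
move_arm:
  motion:
    - [40,[0.05,0.01,-0.9],[0,0,0]]
    - [40,[0,0,-0.9],[0,0,0]]
    - [40,[0,0,-0.9],[0,0,0]]
    - [40,[0,0,-0.8],[0,0,0]]
    - [40,[0,0,-0.4],[0,0,0]]
    - [40,[0,0,-0.2],[0,0,0]]
    - [40,[0,0,-0.15],[0,0,0]]
    - [40,[0,0,0],[0,0,0]]
    - [40,[0,0,0],[0,0,0]]
    - [40,[0,0,0],[0,0,0]]
    - [40,[0,0,0],[0,0,0]]

```text
time_s: 13.37
ee_pos: [608.6, 4.8, 31.8]
ee_rot: [179.9, 0.0, 90.1]
force: [-0.3, -0.9, -3.3]
gripper_width: 51.7
gripper_force: 20.0
```

Request:
move_arm:
  motion:
    - [40,[-0.03,0,-0.09],[0,0,0]]
    - [40,[0,0,0],[0,0,0]]
    - [40,[0,0,0],[0,0,0]]
    - [40,[0,0,0],[0,0,0]]
    - [56,[0,0,0],[0,0,0]]
    - [70,[0,0,0],[0,0,0]]
    - [91,[0,0,0],[0,0,0]]
    - [91,[0,0,0],[0,0,0]]
    - [91,[0,0,0],[0,0,0]]
    - [91,[0,0,0],[0,0,0]]
    - [91,[0,0,0.6],[0,0,0]]
    - [91,[0,0,1],[0,0,0]]
    - [91,[0,0,1],[0,0,0]]
    - [91,[0,0,1],[0,0,0]]
    - [91,[0,0,0.6],[0,0,0]]
    - [91,[0,0,0],[0,0,0]]
    - [91,[0,0,0],[0,0,0]]

```text
time_s: 14.78
ee_pos: [607.3, 4.7, 133.8]
ee_rot: [179.9, 0.0, 90.1]
force: [-0.0, -0.1, -0.5]
gripper_width: 90.7
gripper_force: 0.0
```

Request:
move_arm:
  motion:
    - [91,[-0.811,-0.402,0],[0,0,-0.414]]
    - [91,[-0.811,-0.402,0],[0,0,-0.414]]
    - [91,[-0.811,-0.402,0],[0,0,-0.414]]
    - [91,[-0.811,-0.402,0],[0,0,-0.414]]
    - [91,[-0.811,-0.402,0],[0,0,-0.414]]
    - [91,[-0.811,-0.402,0],[0,0,-0.414]]
    - [91,[-0.811,-0.402,0],[0,0,-0.414]]
    - [91,[-0.811,-0.402,0],[0,0,-0.414]]
    - [91,[-0.811,-0.402,0],[0,0,-0.414]]
    - [91,[0,0,0],[0,0,0]]
    - [91,[0,0,0],[0,0,0]]
    - [91,[0,0,0],[0,0,0]]

```text
time_s: 15.78
ee_pos: [424.9, -85.5, 132.8]
ee_rot: [-180.0, -0.0, 75.2]
force: [-0.0, 0.7, -0.5]
gripper_width: 91.2
gripper_force: 0.0
```

```bash
python3 - <<'E'
from fit import *
ims=grab();print(state()['ee_pos'],state()['ee_rot'])
overlay('pics/p1.png',ims,{'red_tin':(600.7,-300.4,0,4),'yellow_tin':(607.4,4,0,4),'soap':(424.7,-85.7,-14.8,0)},'scene',(150,150,200,130),4)
E
```

```text
[425.42390035 -85.40000827 133.05168831] [-1.79991290e+02 -1.11404117e-02  7.52830102e+01]
```

View pics/p1.png

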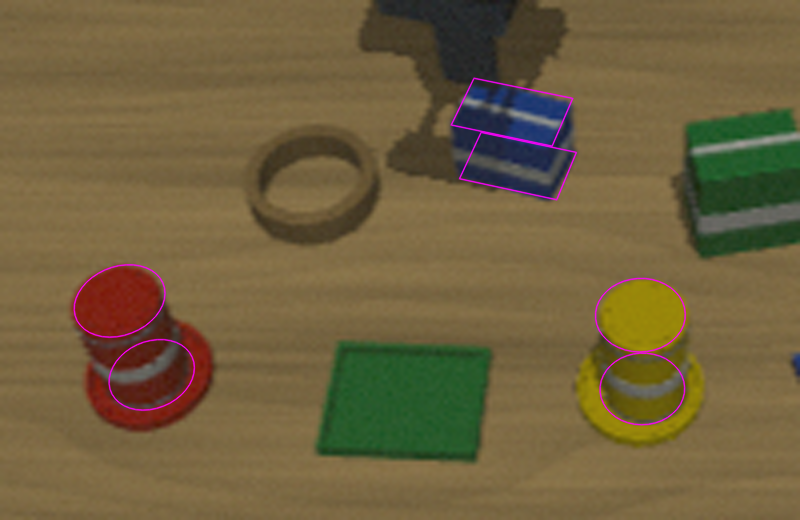

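Both tins stand in their trays, red at about (140,345) and yellow at (640,350) in the crop, matching the outlines. The soap outline is also on target.

Request:
move_arm:
  motion:
    - [91,[0,0,-0.95],[0,0,0]]
    - [91,[0,0,-0.95],[0,0,0]]
    - [91,[0,0,-0.95],[0,0,0]]
    - [91,[0,0,-0.95],[0,0,0]]
    - [91,[0,0,-0.9],[0,0,0]]
    - [91,[0,0,0],[0,0,0]]
    - [91,[0,0,0],[0,0,0]]
    - [35,[0,0,0],[0,0,0]]
    - [35,[0,0,0],[0,0,0]]
    - [35,[0,0,0],[0,0,0]]
    - [35,[0,0,0],[0,0,0]]
    - [35,[0,0,0],[0,0,0]]
    - [35,[0,0,0],[0,0,0]]
    - [35,[0,0,0],[0,0,0]]
    - [35,[0,0,0],[0,0,0]]
    - [35,[0,0,0],[0,0,0]]

```text
time_s: 17.22
ee_pos: [425.0, -85.8, 16.2]
ee_rot: [179.9, -0.0, 75.2]
force: [-0.5, 0.5, 3.7]
gripper_width: 45.0
gripper_force: 19.3
```

Request:
move_arm:
  motion:
    - [35,[0,0,0.5],[0,0,0]]
    - [35,[0,0,1],[0,0,0]]
    - [35,[0,0,1],[0,0,0]]
    - [35,[0,0,1],[0,0,0]]
    - [35,[0,0,1],[0,0,0]]
    - [35,[0.596,0.799,0],[0,0,0.6625]]
    - [35,[0.596,0.799,0],[0,0,0.6625]]
    - [35,[0.596,0.799,0],[0,0,0.6625]]
    - [35,[0.596,0.799,0],[0,0,0.6625]]
    - [35,[0.596,0.799,0],[0,0,0.6625]]
    - [35,[0.596,0.799,0],[0,0,0.6625]]
    - [35,[0.596,0.799,0],[0,0,0.6625]]
    - [35,[0.596,0.799,0],[0,0,0.6625]]
    - [35,[0.596,0.799,0],[0,0,0.6625]]
    - [35,[0.596,0.799,0],[0,0,0.6625]]
    - [35,[0.596,0.799,0],[0,0,0.6625]]
    - [35,[0.596,0.799,0],[0,0,0.6625]]
    - [35,[0,0,0],[0,0,0]]
    - [35,[0,0,0],[0,0,0]]
    - [35,[0,0,0],[0,0,0]]

```text
time_s: 18.88
ee_pos: [602.3, 153.5, 127.5]
ee_rot: [-179.8, 0.0, 107.0]
force: [-0.4, -0.6, -0.8]
gripper_width: 44.0
gripper_force: 20.0
```

Request:
move_arm:
  motion:
    - [35,[0,0,-0.9],[0,0,0]]
    - [35,[0,0,-0.9],[0,0,0]]
    - [35,[0,0,-0.9],[0,0,0]]
    - [35,[0,0,-0.8],[0,0,0]]
    - [35,[0,0,-0.4],[0,0,0]]
    - [35,[0,0,-0.2],[0,0,0]]
    - [35,[0,0,-0.17],[0,0,0]]
    - [35,[0,0,0],[0,0,0]]
    - [35,[0,0,0],[0,0,0]]
    - [35,[0,0,0],[0,0,0]]
    - [35,[0,0,0],[0,0,0]]

```text
time_s: 19.8
ee_pos: [604.1, 154.2, 22.8]
ee_rot: [179.9, 0.0, 107.0]
force: [-0.9, 0.2, -1.2]
gripper_width: 44.0
gripper_force: 20.0
```

Request:
move_arm:
  motion:
    - [35,[0,0,-0.09],[0,0,0]]
    - [35,[0,0,0],[0,0,0]]
    - [35,[0,0,0],[0,0,0]]
    - [35,[0,0,0],[0,0,0]]
    - [50,[0,0,0],[0,0,0]]
    - [65,[0,0,0],[0,0,0]]
    - [91,[0,0,0],[0,0,0]]
    - [91,[0,0,0],[0,0,0]]
    - [91,[0,0,0],[0,0,0]]
    - [91,[0,0,0],[0,0,0]]
    - [91,[0,0,0.6],[0,0,0]]
    - [91,[0,0,1],[0,0,0]]
    - [91,[0,0,1],[0,0,0]]
    - [91,[0,0,1],[0,0,0]]
    - [91,[0,0,1],[0,0,0]]
    - [91,[0,0,0],[0,0,0]]
    - [91,[0,0,0],[0,0,0]]

```text
time_s: 21.22
ee_pos: [604.2, 154.2, 136.0]
ee_rot: [179.8, 0.0, 107.0]
force: [-0.4, 0.3, -0.2]
gripper_width: 91.3
gripper_force: 0.0
```

Request:
move_arm:
  motion:
    - [91,[-0.752,-0.487,0],[0,0,-0.346]]
    - [91,[-0.752,-0.487,0],[0,0,-0.346]]
    - [91,[-0.752,-0.487,0],[0,0,-0.346]]
    - [91,[-0.752,-0.487,0],[0,0,-0.346]]
    - [91,[-0.752,-0.487,0],[0,0,-0.346]]
    - [91,[-0.752,-0.487,0],[0,0,-0.346]]
    - [91,[-0.752,-0.487,0],[0,0,-0.346]]
    - [91,[0,0,0],[0,0,0]]
    - [91,[0,0,0],[0,0,0]]
    - [91,[0,0,0],[0,0,0]]

```text
time_s: 22.05
ee_pos: [472.1, 68.9, 133.8]
ee_rot: [-180.0, -0.0, 97.4]
force: [0.7, -0.1, -0.3]
gripper_width: 91.0
gripper_force: 0.0
```

```bash
python3 - <<'E'
from fit import *
ims=grab();print(state()['ee_pos'],state()['ee_rot'])
overlay('pics/p2.png',ims,{'tea':(472.6,69,7.3,0),'soap':(604,154,17,4),'small':(426.5,384,4.3,0)},'scene',(300,150,200,130),4)
E
```

```text
[472.54025511  69.14600874 134.0456985 ] [-1.79997478e+02 -6.44578893e-03  9.73769960e+01]
```

View pics/p2.png

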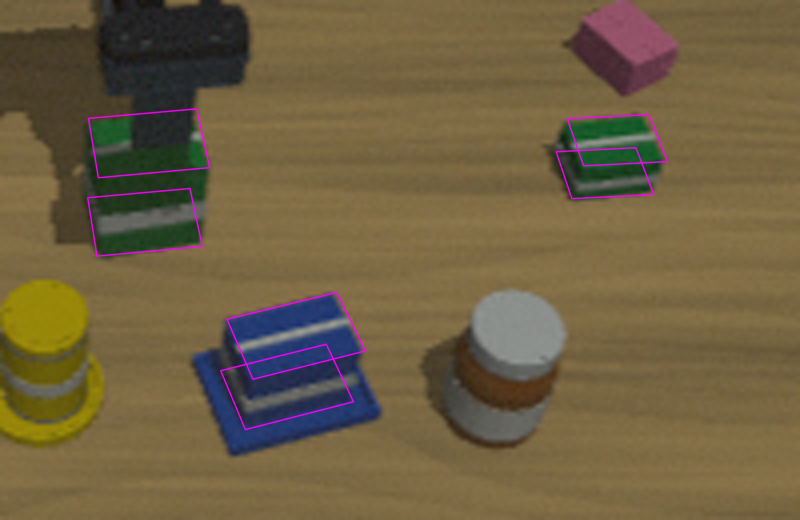

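The soap carton sits inside the blue tray at crop (290,370). Next is the tea carton.

Request:
move_arm:
  motion:
    - [91,[0,0,-0.85],[0,0,0]]
    - [91,[0,0,-0.85],[0,0,0]]
    - [91,[0,0,-0.85],[0,0,0]]
    - [91,[0,0,-0.85],[0,0,0]]
    - [91,[0,0,-0.85],[0,0,0]]
    - [91,[0,0,0],[0,0,0]]
    - [91,[0,0,0],[0,0,0]]
    - [40,[0,0,0],[0,0,0]]
    - [40,[0,0,0],[0,0,0]]
    - [40,[0,0,0],[0,0,0]]
    - [40,[0,0,0],[0,0,0]]
    - [40,[0,0,0],[0,0,0]]
    - [40,[0,0,0],[0,0,0]]
    - [40,[0,0,0],[0,0,0]]
    - [40,[0,0,0],[0,0,0]]
  grip_force: 25

```text
time_s: 23.4
ee_pos: [472.6, 68.8, 28.7]
ee_rot: [179.9, 0.0, 97.4]
force: [1.4, -0.9, 3.4]
gripper_width: 51.3
gripper_force: 24.2
```

Request:
move_arm:
  motion:
    - [40,[0,0,0.5],[0,0,0]]
    - [40,[0,0,1],[0,0,0]]
    - [40,[0,0,1],[0,0,0]]
    - [40,[0,0,1],[0,0,0]]
    - [40,[0,0,1],[0,0,0]]
    - [40,[0.528,-0.756,0],[0,0,-0.223]]
    - [40,[0.528,-0.756,0],[0,0,-0.223]]
    - [40,[0.528,-0.756,0],[0,0,-0.223]]
    - [40,[0.528,-0.756,0],[0,0,-0.223]]
    - [40,[0.528,-0.756,0],[0,0,-0.223]]
    - [40,[0.528,-0.756,0],[0,0,-0.223]]
    - [40,[0.528,-0.756,0],[0,0,-0.223]]
    - [40,[0.528,-0.756,0],[0,0,-0.223]]
    - [40,[0.528,-0.756,0],[0,0,-0.223]]
    - [40,[0.528,-0.756,0],[0,0,-0.223]]
    - [40,[0.528,-0.756,0],[0,0,-0.223]]
    - [40,[0,0,0],[0,0,0]]
    - [40,[0,0,0],[0,0,0]]
    - [40,[0,0,0],[0,0,0]]

```text
time_s: 24.98
ee_pos: [616.0, -138.6, 139.7]
ee_rot: [-179.8, -0.1, 87.5]
force: [-0.5, 0.8, -2.2]
gripper_width: 51.5
gripper_force: 24.2
```

Request:
move_arm:
  motion:
    - [40,[0,0,-0.9],[0,0,0]]
    - [40,[0,0,-0.9],[0,0,0]]
    - [40,[0,0,-0.9],[0,0,0]]
    - [40,[0,0,-0.8],[0,0,0]]
    - [40,[0,0,-0.4],[0,0,0]]
    - [40,[0,0,-0.2],[0,0,0]]
    - [40,[0,0,-0.15],[0,0,0]]
    - [40,[0,0,0],[0,0,0]]
    - [40,[0,0,0],[0,0,0]]
    - [40,[0,0,0],[0,0,0]]
    - [40,[0,0,0],[0,0,0]]

```text
time_s: 25.9
ee_pos: [617.7, -139.3, 35.5]
ee_rot: [179.9, 0.0, 87.5]
force: [0.5, 0.3, -1.5]
gripper_width: 51.8
gripper_force: 24.2
```

Request:
move_arm:
  motion:
    - [40,[0,0,-0.11],[0,0,0]]
    - [40,[0,0,0],[0,0,0]]
    - [40,[0,0,0],[0,0,0]]
    - [40,[0,0,0],[0,0,0]]
    - [56,[0,0,0],[0,0,0]]
    - [70,[0,0,0],[0,0,0]]
    - [91,[0,0,0],[0,0,0]]
    - [91,[0,0,0],[0,0,0]]
    - [91,[0,0,0],[0,0,0]]
    - [91,[0,0,0],[0,0,0]]
    - [91,[0,0,0.6],[0,0,0]]
    - [91,[0,0,1],[0,0,0]]
    - [91,[0,0,1],[0,0,0]]
    - [91,[0,0,1],[0,0,0]]
    - [91,[0,0,0.6],[0,0,0]]
    - [91,[0,0,0],[0,0,0]]
    - [91,[0,0,0],[0,0,0]]

```text
time_s: 27.32
ee_pos: [617.2, -139.1, 137.1]
ee_rot: [179.9, 0.0, 87.5]
force: [0.2, 0.5, -0.8]
gripper_width: 90.7
gripper_force: 0.0
```

Request:
move_arm:
  motion:
    - [91,[-0.347,0.951,0],[0,0,0.0773]]
    - [91,[-0.347,0.951,0],[0,0,0.0773]]
    - [91,[-0.347,0.951,0],[0,0,0.0773]]
    - [91,[-0.347,0.951,0],[0,0,0.0773]]
    - [91,[-0.347,0.951,0],[0,0,0.0773]]
    - [91,[-0.347,0.951,0],[0,0,0.0773]]
    - [91,[-0.347,0.951,0],[0,0,0.0773]]
    - [91,[-0.347,0.951,0],[0,0,0.0773]]
    - [91,[-0.347,0.951,0],[0,0,0.0773]]
    - [91,[-0.347,0.951,0],[0,0,0.0773]]
    - [91,[-0.347,0.951,0],[0,0,0.0773]]

```text
time_s: 28.23
ee_pos: [519.8, 123.2, 134.7]
ee_rot: [-179.8, 0.0, 90.9]
force: [0.3, 0.1, 0.5]
gripper_width: 91.2
gripper_force: 0.0
```

Request:
move_arm:
  motion:
    - [91,[-0.347,0.951,0],[0,0,0.0773]]
    - [91,[-0.347,0.951,0],[0,0,0.0773]]
    - [91,[-0.347,0.951,0],[0,0,0.0773]]
    - [91,[-0.347,0.951,0],[0,0,0.0773]]
    - [91,[-0.347,0.951,0],[0,0,0.0773]]
    - [91,[-0.347,0.951,0],[0,0,0.0773]]
    - [91,[-0.347,0.951,0],[0,0,0.0773]]
    - [91,[-0.347,0.951,0],[0,0,0.0773]]
    - [91,[-0.347,0.951,0],[0,0,0.0773]]
    - [91,[-0.347,0.951,0],[0,0,0.0773]]
    - [91,[-0.347,0.951,0],[0,0,0.0773]]
    - [91,[0,0,0],[0,0,0]]
    - [91,[0,0,0],[0,0,0]]
    - [91,[0,0,0],[0,0,0]]

```text
time_s: 29.4
ee_pos: [425.6, 382.9, 135.2]
ee_rot: [-179.9, 0.1, 94.4]
force: [-0.3, 0.0, -0.3]
gripper_width: 91.1
gripper_force: 0.0
```

```bash
python3 - <<'E'
from fit import *
ims=grab();print(state()['ee_pos'],state()['ee_rot'])
M['green_tea']=M['tea']
po={'tea':(617.8,-139,-2.4,4),'small':(426.5,384,4.3,0)}
print(fit('green_tray',ims,p0=(617.8,-139),cams=('scene',)))
overlay('pics/p3.png',ims,po,'top',(340,120,130,80),6)
overlay('pics/p4.png',ims,po,'scene',(200,170,160,110),5)
E
```

```text
[426.17637953 382.68761875 135.94997603] [-1.79932416e+02  7.60746899e-02  9.42808065e+01]
(array([ 617.11677645, -141.35532524,   -2.19175373]), [np.float64(0.09700176366843039)])
```

View pics/p3.png

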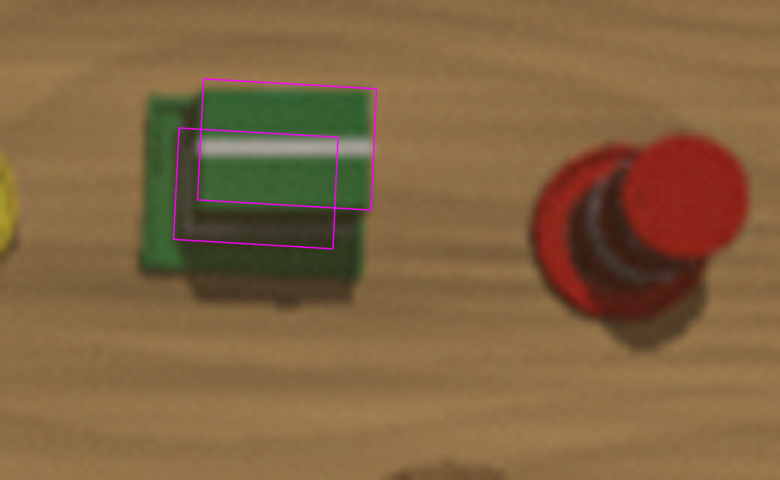

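View pics/p4.png

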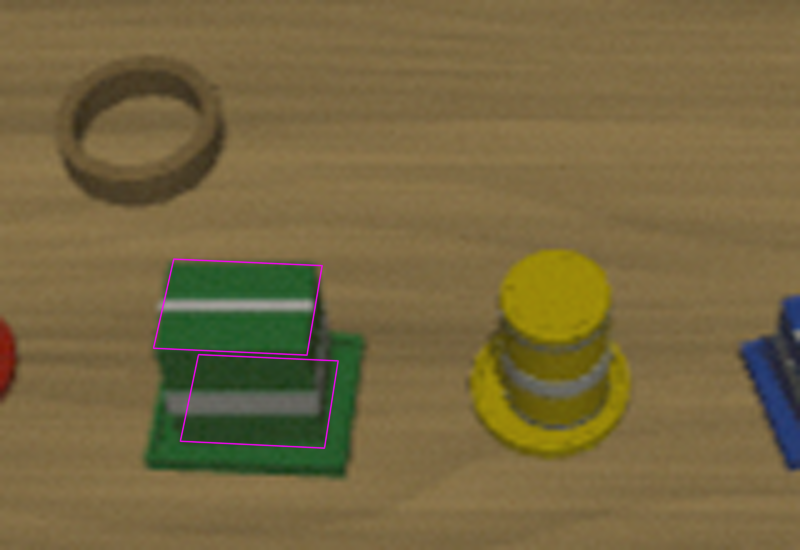

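```bash
python3 - <<'E'
from fit import *
ims=grab()
def crop(n,b):
    u,v,w,h=b;c=cv2.resize(ims[n][v:v+h,u:u+w],(400,400),interpolation=cv2.INTER_CUBIC);return cv2.convertScaleAbs(c,alpha=2.2,beta=-20)
cv2.imwrite('pics/p5.png',np.hstack([crop('top',(357,127,50,50)),crop('scene',(225,215,50,50))]))
E
```

```text
(no output)
```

View pics/p5.png

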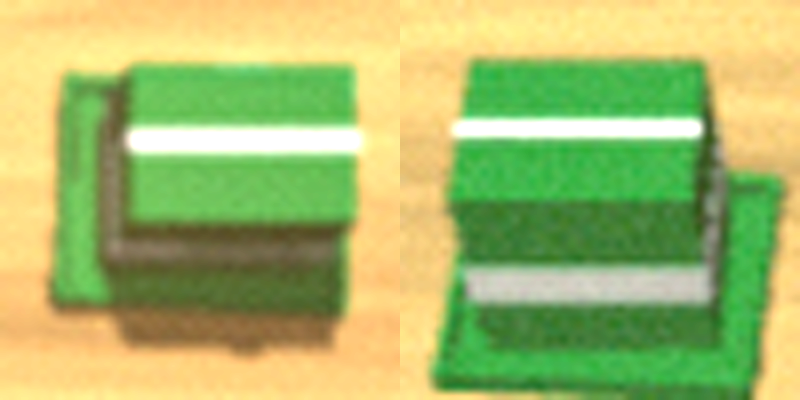

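```bash
cat > box6.py <<'E'
from fit import *
from scipy.optimize import least_squares
from scipy.spatial.transform import Rotation as Ro
def solve(obs,dims,x0):
    d=np.array(dims)/2
    def f(q):
        R=Ro.from_euler('xyz',q[3:],degrees=True).as_matrix()
        return np.concatenate([[ (proj(n,(R@(np.array(s)*d)+q[:3]))[0]-uv) for n,s,uv in obs]]).ravel()
    r=least_squares(f,x0,x_scale=[5,5,5,3,3,3]);return r.x,r.fun.reshape(-1,2)
E
python3 - <<'E'
from box6 import *
def S_(u,v): return np.array([225+(u+.5)/8-.5,215+(v+.5)/8-.5])
def T_(u,v): return np.array([357+(u+.5)/8-.5,127+(v+.5)/8-.5])
obs=[('scene',(-1,-1,1),S_(70,60)),('scene',(-1,1,1),S_(305,60)),('scene',(1,1,1),S_(298,203)),('scene',(1,-1,1),S_(50,200)),
('scene',(1,-1,-1),S_(78,343)),('scene',(1,1,-1),S_(320,347)),
('top',(1,1,1),T_(130,65)),('top',(1,-1,1),T_(353,67)),('top',(-1,-1,1),T_(353,222)),('top',(-1,1,1),T_(133,222)),('top',(1,1,-1),T_(110,88)),('top',(-1,1,-1),T_(108,263))]
for o in (obs,obs[:6],obs[6:]):
    x,r=solve(o,(50,70,80),[617,-139,44,0,0,0]);print(x.round(1));print(r.round(1).tolist())
E
```

```text
[ 618.7 -140.    44.5   -1.8   -3.2    0.7]
[[0.5, -0.6], [1.0, 0.0], [-0.1, -0.8], [-0.1, -1.0], [0.4, 1.4], [-0.6, 1.5], [0.0, -0.8], [1.2, -1.1], [1.1, 0.1], [-0.4, 0.0], [-0.6, 2.7], [-0.4, -0.3]]
[ 613.6 -141.9   39.3   -2.3    1.1    1.8]
[[-0.1, -0.3], [0.4, -0.1], [-0.1, -0.0], [-0.0, 0.2], [0.6, 0.3], [-0.7, -0.1]]
[ 626.2 -143.9   17.8   -2.5   -6.3    0.9]
[[0.0, -0.1], [0.4, -0.5], [0.2, 0.3], [-0.5, 0.3], [-0.1, 1.7], [-0.0, -1.8]]
```

```bash
python3 - <<'E'
from box6 import *
def S_(u,v): return np.array([225+(u+.5)/8-.5,215+(v+.5)/8-.5])
def T_(u,v): return np.array([357+(u+.5)/8-.5,127+(v+.5)/8-.5])
obs=[('scene',(-1,-1,1),S_(70,60)),('scene',(-1,1,1),S_(305,60)),('scene',(1,1,1),S_(298,203)),('scene',(1,-1,1),S_(50,200)),
('scene',(1,-1,-1),S_(78,343)),('scene',(1,1,-1),S_(320,347)),
('top',(1,1,1),T_(130,65)),('top',(1,-1,1),T_(353,67)),('top',(-1,-1,1),T_(353,222)),('top',(-1,1,1),T_(133,222)),('top',(-1,1,-1),T_(108,263))]
d=np.array([25,35,40])
for o in (obs,obs[:6],obs[6:]):
    def f(q): return np.concatenate([proj(n,Ro.from_euler('z',q[2],degrees=True).apply(np.array(s)*d)+[q[0],q[1],44])[0]-uv for n,s,uv in o])
    r=least_squares(f,[617,-139,0]);print(r.x.round(1),r.fun.reshape(-1,2).round(1).tolist())
ims={n:cv2.imread(f"pics/{n}0.png") for n in C}
E
```

```text
[ 6.166e+02 -1.394e+02  3.000e-01] [[0.2, -0.6], [0.7, -0.4], [-0.4, -0.4], [-0.3, -0.2], [1.5, 0.5], [0.3, 0.2], [0.3, -0.9], [1.3, -0.8], [1.4, 0.0], [-0.1, -0.3], [-1.0, 1.1]]
[ 6.171e+02 -1.401e+02  4.000e-01] [[-0.1, -0.4], [0.4, -0.3], [-0.7, -0.3], [-0.6, -0.0], [1.2, 0.7], [-0.0, 0.3]]
[ 6.161e+02 -1.385e+02  6.000e-01] [[-0.1, -0.7], [0.8, -0.7], [1.0, 0.2], [-0.5, -0.1], [-1.4, 1.3]]
```

The carton stands flat in the green tray at (616.6, -139.4). Now the small box.

Request:
move_arm:
  motion:
    - [91,[0.01,0.05,-0.9],[0,0,0]]
    - [91,[0,0,-0.9],[0,0,0]]
    - [91,[0,0,-0.9],[0,0,0]]
    - [91,[0,0,-0.9],[0,0,0]]
    - [91,[0,0,-0.9],[0,0,0]]
    - [91,[0,0,-0.5],[0,0,0]]
    - [91,[0,0,-0.12],[0,0,0]]
    - [91,[0,0,0],[0,0,0]]
    - [91,[0,0,0],[0,0,0]]
    - [35,[0,0,0],[0,0,0]]
    - [35,[0,0,0],[0,0,0]]
    - [35,[0,0,0],[0,0,0]]
    - [35,[0,0,0],[0,0,0]]
    - [35,[0,0,0],[0,0,0]]
    - [35,[0,0,0],[0,0,0]]
    - [35,[0,0,0],[0,0,0]]
    - [35,[0,0,0],[0,0,0]]
  grip_force: 15

```text
time_s: 31.02
ee_pos: [426.5, 385.2, 8.8]
ee_rot: [180.0, 0.0, 94.3]
force: [-0.1, -0.4, -0.1]
gripper_width: 43.3
gripper_force: 14.4
```

Request:
move_arm:
  motion:
    - [35,[0,0,0.5],[0,0,0]]
    - [35,[0,0,1],[0,0,0]]
    - [35,[0,0,1],[0,0,0]]
    - [35,[0,0,1],[0,0,0]]
    - [35,[0,0,1],[0,0,0]]
    - [35,[0,0,1],[0,0,0]]
    - [35,[0,0,0.5],[0,0,0]]
    - [35,[0.3306,-0.911,0],[0,0,-0.0435]]
    - [35,[0.3306,-0.911,0],[0,0,-0.0435]]
    - [35,[0.3306,-0.911,0],[0,0,-0.0435]]
    - [35,[0.3306,-0.911,0],[0,0,-0.0435]]
    - [35,[0.3306,-0.911,0],[0,0,-0.0435]]
    - [35,[0.3306,-0.911,0],[0,0,-0.0435]]
    - [35,[0.3306,-0.911,0],[0,0,-0.0435]]
    - [35,[0.3306,-0.911,0],[0,0,-0.0435]]
    - [35,[0.3306,-0.911,0],[0,0,-0.0435]]
    - [35,[0.3306,-0.911,0],[0,0,-0.0435]]

```text
time_s: 32.43
ee_pos: [509.1, 156.2, 158.5]
ee_rot: [-180.0, 0.0, 92.6]
force: [0.1, -1.0, -1.3]
gripper_width: 43.3
gripper_force: 14.4
```

Request:
move_arm:
  motion:
    - [35,[0.3306,-0.911,0],[0,0,-0.0435]]
    - [35,[0.3306,-0.911,0],[0,0,-0.0435]]
    - [35,[0.3306,-0.911,0],[0,0,-0.0435]]
    - [35,[0.3306,-0.911,0],[0,0,-0.0435]]
    - [35,[0.3306,-0.911,0],[0,0,-0.0435]]
    - [35,[0.3306,-0.911,0],[0,0,-0.0435]]
    - [35,[0.3306,-0.911,0],[0,0,-0.0435]]
    - [35,[0.3306,-0.911,0],[0,0,-0.0435]]
    - [35,[0.3306,-0.911,0],[0,0,-0.0435]]
    - [35,[0.3306,-0.911,0],[0,0,-0.0435]]
    - [35,[0.3306,-0.911,0],[0,0,-0.0435]]
    - [35,[0.3306,-0.911,0],[0,0,-0.0435]]
    - [35,[0.3306,-0.911,0],[0,0,-0.0435]]
    - [35,[0,0,0],[0,0,0]]
    - [35,[0,0,0],[0,0,0]]
    - [35,[0,0,0],[0,0,0]]
    - [35,[0,0,0],[0,0,0]]
    - [35,[0,0,0],[0,0,0]]
    - [35,[0,0,0],[0,0,0]]

```text
time_s: 34.02
ee_pos: [616.3, -137.7, 158.9]
ee_rot: [180.0, -0.0, 90.4]
force: [-0.3, 0.2, -0.6]
gripper_width: 43.2
gripper_force: 14.4
```

Request:
move_arm:
  motion:
    - [35,[0,-0.03,-0.8],[0,0,0]]
    - [35,[0,0,-0.8],[0,0,0]]
    - [35,[0,0,-0.5],[0,0,0]]
    - [35,[0,0,-0.3],[0,0,0]]
    - [35,[0,0,-0.14],[0,0,0]]
    - [35,[0,0,0],[0,0,0]]
    - [35,[0,0,0],[0,0,0]]
    - [35,[0,0,0],[0,0,0]]
    - [35,[0,0,0],[0,0,0]]
    - [35,[0,0,0],[0,0,0]]

```text
time_s: 34.85
ee_pos: [617.0, -139.5, 96.0]
ee_rot: [179.9, 0.0, 90.3]
force: [0.5, -0.3, -1.1]
gripper_width: 43.3
gripper_force: 14.4
```

Request:
move_arm:
  motion:
    - [35,[0,0.03,-0.06],[0,0,0]]
    - [35,[0,0,-0.05],[0,0,0]]
    - [35,[0,0,0],[0,0,0]]
    - [35,[0,0,0],[0,0,0]]
    - [35,[0,0,0],[0,0,0]]
    - [35,[0,0,0],[0,0,0]]

```text
time_s: 35.35
ee_pos: [616.7, -138.6, 92.7]
ee_rot: [180.0, -0.0, 90.3]
force: [0.1, 0.4, 1.8]
gripper_width: 43.3
gripper_force: 14.4
```

Contact shows at the expected height. Release slowly, rise and back off.

Request:
move_arm:
  motion:
    - [44,[0,0,0],[0,0,0]]
    - [46,[0,0,0],[0,0,0]]
    - [50,[0,0,0],[0,0,0]]
    - [60,[0,0,0],[0,0,0]]
    - [75,[0,0,0],[0,0,0]]
    - [75,[0,0,0],[0,0,0]]
    - [75,[0,0,0],[0,0,0]]
    - [75,[0,0,0.4],[0,0,0]]
    - [75,[0,0,0.8],[0,0,0]]
    - [75,[0,0,1],[0,0,0]]
    - [75,[0,0,1],[0,0,0]]
    - [75,[-0.8,0,0.5],[0,0,0]]
    - [75,[-1,0,0],[0,0,0]]
    - [75,[-1,0,0],[0,0,0]]
    - [75,[-1,0,0],[0,0,0]]
    - [75,[-1,0,0],[0,0,0]]
    - [75,[-1,0,0],[0,0,0]]
    - [75,[-1,0,0],[0,0,0]]
    - [75,[0,0,0],[0,0,0]]
    - [75,[0,0,0],[0,0,0]]

```text
time_s: 37.02
ee_pos: [446.2, -138.7, 186.1]
ee_rot: [179.9, 0.0, 90.3]
force: [0.2, -1.0, -0.1]
gripper_width: 75.0
gripper_force: 0.0
```

```bash
python3 - <<'E'
from fit import *
ims=grab()
po={'red_tin':(600.7,-300.4,0,4),'yellow_tin':(607.4,4,0,4),'soap':(604,154,17,4),'tea':(616.6,-139.4,.3,4),'small':(616.6,-139.4,.3,84)}
overlay('a.png',ims,po,'top',(200,120,270,75),3);overlay('b.png',ims,po,'scene',(165,180,270,100),3)
a,b=cv2.imread('a.png'),cv2.imread('b.png');v=np.vstack([a,b])[:, :800];cv2.imwrite('pics/f.png',v);print(v.shape,state()['ee_pos'])
E
```

```text
(525, 800, 3) [ 447.72899009 -138.90930531  185.81207336]
```

View pics/f.png

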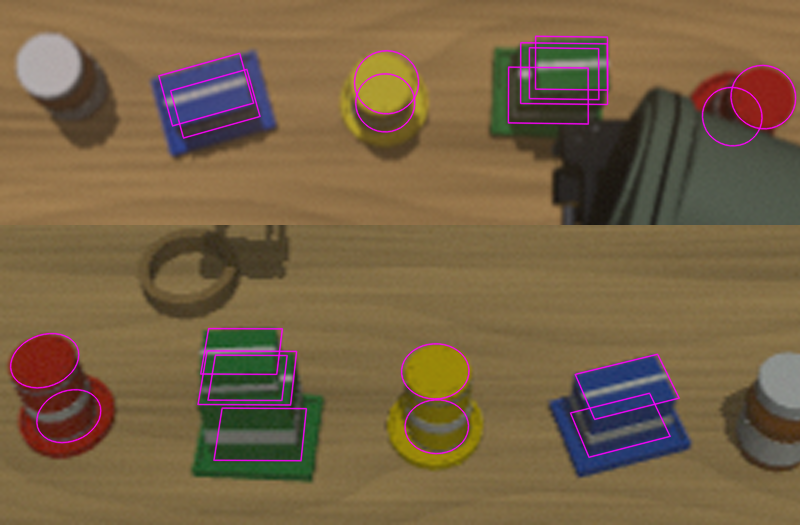

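The picture shows everything upright in its own tray. The small box sits centred on the tea carton at (240,350) and the jar has not moved.

```bash
python3 -c "
from workcell import *
print(job_done())"
```

```text
the job is handed in; nothing more can be done
None
```

The display is set out and handed in at about 37 s of the 131 s allowed: the last picture shows all four goods upright in their own trays, the small tea box centred on the large carton and the honey jar unmoved, but the hand-in returned no verdict.

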